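Clamp the sauce-pot holder to the slotted rail

TASK

The holder with the steel sauce pot sits loose on the slotted rail. Put the T-headed clamp knob down through the opening in the holder's plate into the slot, feeling for it gently, press it down against its spring and turn it a quarter turn clockwise so that its head lies under both lips of the rail, then let it spring up until it has caught, and let go. Never force anything, and leave the tubs and the loose pot alone.

Things in the scene. Friction and masses are not known exactly. Their poses are not given: they have to be found in the camera images.
- clamp_grip (a point): Centre of the clamp knob's black bar grip. The knob (loose, 130 g +-25 %) stands upright on its T-head, this point 50 mm above its underside; z up, x along the bar. The bar is 40 mm long (x), 14 thick (y), 32 tall (16 above and below this point), white line on top along x: grip it across its 14 mm. Height above base_mid: 53 mm head on plate, 40 washer touches, 30 to 33 turning, 38 caught.
- clamp_neck (a point): On the knob's axis at the top of its square steel neck, 37 mm below clamp_grip, 13 mm above the knob's underside. The neck is 17.5 mm square, 5 mm tall, with a 12 mm round stem above. At rest the underside of the washer lies here.
- clamp_head (a point): Centre of the knob's T-head, 4 mm above its underside, 46 below clamp_grip; 33 mm long (x, as the bar), 19.5 wide (y), 8 thick; lower edges eased by 0.5 mm. Two corners are cut: inside the rail it turns only clockwise from above, to a stop at 90 to 101 degrees, and only with its underside within 3 mm of the channel's floor (neck below lips). Let go within 12 degrees of square it rises and locks.
- washer (a joint): How far (m) the washer, 40 mm across and 3 thick, is pushed up the knob's stem against its coil spring: 0 at rest (underside at clamp_neck), at most 0.0125. 5 N start it, then 1 N more per mm; well damped, so it springs back softly. 0.002 when the knob has caught with the holder's plate clamped between washer and lips.
- base_mid (a point): Over the middle of the fixed base plate, at the height of the rail's top face, 32 mm above the work surface; z up, y along the rail, x across it, away from the robot. The rail (41 mm wide, 288 long in y) is screwed to the base through elongated holes, square to it, so its slot (21.5 mm wide, along y) lies anywhere up to 10 mm to either side (x) of this point: find it by feel.
- base: The fixed steel base plate (80 x 300 mm) with the rail, the holder and its pot on it; origin on the work surface, 32 mm below base_mid. Under the slot's two lips (4 mm thick) the channel is 36 mm wide and 16 deep; its hard floor is 20 mm below base_mid. All forces on base, rail, holder and held pot, added up (spring too), must stay below 40 N: more is forcing.
- holder (a joint): Position (m) of the holder along the rail, +y, 0 at base_mid; it slides at about 2 N. Its dark saddle plate, 48 (x) by 90 (y) mm, top 3 mm above base_mid, has an opening of 21.5 (x) by 46 (y) mm right over the slot, centred at this y. Its ring with a steel pot (67 mm wide, rim 26 mm above base_mid) is centred 82 mm behind (+x) the opening.
- lid_handle: The fixed chrome bow handle of the closed pan lid that is the work surface: a 16 mm bar along y, 150 mm long, 46 mm tall, standing between the clamp knob and the rail; origin on the surface under its middle. Pass over it.
- tub_yellow: Bystander: lidded yellow dip tub, 66 x 73 x 37 mm, loose; origin at the centre of its underside.
- tub_green: Bystander: lidded green dip tub, 66 x 73 x 37 mm, loose; origin at the centre of its underside.
- pot_loose: Bystander: empty steel pot, 67 mm across, 52 mm tall, loose; origin at the centre of its underside.
Not all that is in view belongs to the job. There is more than one size of the part that bears clamp_grip; the job needs the largest.

How it is judged:
By the outcome, as a careful person would: the job done as asked, in the order asked, and still so for the second after the job is handed in, with the robot touching nothing.
It also fails if it takes over 72 s, if anything falls off the work surface, if the arm or the gripper's body presses on something with over 40 N, if the wrist force passes 120 N, or if a joint passes its speed limit or range.

ROBOT

A 6-joint arm with a two-finger parallel gripper is mounted at the origin on a cart in front of the work surface, level with it; the furniture and walls round the work are solid. World frame = base frame: x ahead of the robot, y to its left, z up, the work surface at z = 0. Lengths are in m, angles in rad, forces in N, time in s.
With the tool pointing down it reaches from about 0.275 to 0.825 m from the base axis. Payload 5.2 kg.
Tool frame: the origin (TCP) lies midway between the tips of the shut fingers; the grasp point (between the pads) lies 19 mm behind it; z points along the fingers, x is the direction in which the jaws open and shut, and the axes are right-handed (so a half turn about z gives the same grasp; the last joint's range is limited). The gripper opens to 93 mm and grips with 3 to 60 N. Pads are 15 mm wide; open, the fingers measure 128 mm over their backs; the gripper's body (75 mm by 188 mm) begins 65 mm behind the grasp point.
Start: joints at [0.902, 0.259, 1.535, -0, 1.348, -0.203], TCP at [0.247, 0.491, 0.219] pointing down, gripper open.
Joint ranges: [-3.14, 3.14], [-0.91, 2.08], [0.19, 2.58], [-1.22, 4.36], [0.22, 2.71], [-3.12, 3.12]. Speed limits (rad/s): [2.57, 2.57, 3.14, 3.14, 3.14, 3.14].

INTERFACE

Orientations are given as a rotation vector (axis times angle).
In Python, from rig import manip, eyes, finder gives the robot as it stands.
- The arm moves only by the tool apply_moves, never from a script. Its argument "motion" is one flat list of numbers, 4 for each row, row after row: the shift along the tool's x, y, z in cm, then the turn about the tool's z in degrees. A call has 1 to 20 rows; each row is the pose to reach, as a shift and turn from the pose commanded when the call began, along the tool's axes at that moment; what a row does not reach only later rows make up. A row lasts 1/8 s, in which the tool goes at most 62.5 mm and 10.7 degrees, less where a joint would pass 70% of its speed; a pose out of reach is approached as far as the arm can. A call with a gripper value outside its range is refused whole. "hand" is the opening, from -1 (shut) to 1 (fully open), set as the call begins (left out, the last holds). The fingers move at their own pace and stop on an object; "squeeze" is the grip in N (left out, the last holds). Time passes only in rows, so rows that repeat a pose let the fingers close. It gives the time, the measured TCP pose, the force and the opening at its end, in the units of the state.
- manip.get_obs(): the state, without advancing time (a new reading comes with each control period).
- eyes.capture(name): name is "side" or "top"; returns a dict with "color" (420x560x3 uint8, red, green, blue), "mtx" (3x3 intrinsics, pixels), "extrinsics" (4x4, takes a point from camera to world coordinates). Camera axes: x right, y down, z forward; pixel columns grow to the right and rows downward; lengths in m; the calibration is good to about 2 mm. A picture is of the moment at which its call begins. There is no depth.
- manip.finish_job(): hands the job in, once; it reports no verdict.
Trained networks look in the newest picture that a camera, given by its name, has taken for a name from the list of things; names that differ only in an ending like _2 or _b are one class to them, and where a whole thing is asked for, a point or a joint stands for the part that bears it (a point fixed in the world has none). Each returns a list of dicts, best first, with "p" (0 to 1); they miss things now and then, are a little off and sometimes report something else, mostly with a low value. They report only what shows in the picture. A call takes as long as a camera call. They do not tell look-alikes from the thing itself.
- finder.search_frame(camera, name): "xyz" ([x, y, z] in m, in the coordinates of the camera as it stood for that picture, good to about 4 mm: the middle of the surface that is visible of it).
- finder.trace(camera, name): "mask" (420x560 bool, what is visible of it).
- finder.mark_of(camera, name): "xyz" ([x, y, z] in m, in the coordinates of the camera as it stood for that picture, good to about 4 mm: a listed point, or the origin of a listed thing).
The state is a dict: "clock": time; "qpos": joint angles; "joint_velocities": joint speeds; "joint_efforts": joint torques, N m; "ee_pos": TCP position; "eef_rot": TCP orientation; "ft_force": force on the tool from outside, world axes, zero at the start; "moment": the same for the moment, N m; "gripper_width": finger opening in m.
Only numpy, scipy, OpenCV 4.12 (cv2) and the standard library are available. Lean on these libraries where they do the work, as an engineer would, in place of code of your own. Each camera call takes 0.05 s, during which the arm holds its last target.

## Working session

There is one attempt and no reset: what is moved stays moved. The work goes in short steps, Python scripts to look and compute and a tool call to move; the robot and the scene stay as the last step left them, time stands still between calls to the robot, and variables do not carry over. Pictures are saved under pics/ and viewed, and the job is handed in when it is done.

Besides the shell and the picture viewer there is one more tool, called after "Call:" in YAML: its name, and indented under it one key for each argument. apply_moves: Moves the arm, as the interface text tells. Its arguments: {"type":"object","properties":{"motion":{"type":"array"},"hand":{"type":"number"},"squeeze":{"type":"number"}},"required":["motion"]}

```bash
ls; mkdir -p pics
cat > h.py <<'E'
import numpy as np, cv2
from scipy.spatial.transform import Rotation as R
from rig import manip, eyes, finder
def snap(n,f):
    c=eyes.capture(n); cv2.imwrite('pics/'+f,c['color'][:,:,::-1]); return c
def w(c,p):
    return (c['extrinsics']@np.append(p,1))[:3]
def px(c,P):
    q=np.linalg.inv(c['extrinsics'])@np.append(P,1); u=c['mtx']@q[:3]; return u[:2]/u[2]
E
python3 - <<'E'
from h import *
np.set_printoptions(precision=4,suppress=True)
o=manip.get_obs(); print(o)
for n in ['side','top']:
    c=snap(n,n+'0.png'); print(n,c['mtx'].tolist(),c['extrinsics'])
    for t in ['clamp_grip','clamp_neck','clamp_head','base_mid','base','lid_handle','tub_yellow','tub_green','pot_loose','holder','washer']:
        try:
            for r in finder.mark_of(n,t): print(n,t,round(r['p'],2),w(c,r['xyz']),px(c,w(c,r['xyz'])))
        except Exception as e: print(t,e)
print(manip.get_obs()['clock'])
E
```

```text
pics
{'clock': 0.0, 'qpos': array([ 0.9022,  0.2593,  1.5361,  0.    ,  1.348 , -0.2028]), 'joint_velocities': array([-0.0012,  0.0005, -0.0021,  0.0007, -0.0012, -0.0002]), 'joint_efforts': array([ -0.0013, -43.7308, -28.4006,   0.0718,   0.0416,  -0.0002]), 'ee_pos': array([0.2467, 0.491 , 0.2178]), 'eef_rot': array([ 2.6737,  1.6484, -0.0027]), 'ft_force': array([-0.0315, -0.3287,  0.1334]), 'moment': array([-0.0187,  0.0156, -0.0267]), 'gripper_width': 0.09298923474385946}
side [[514.5013085101607, 0.0, 278.16887673175864], [0.0, 514.5013085101607, 210.43441723283777], [0.0, 0.0, 1.0]] [[ 0.9743 -0.1193  0.1908  0.3285]
 [-0.2236 -0.4177  0.8806 -0.8952]
 [-0.0253 -0.9007 -0.4337  0.5053]
 [ 0.      0.      0.      1.    ]]
side clamp_grip 0.87 [0.447  0.0073 0.0528] [240.1535 218.7582]
side clamp_grip 0.78 [ 0.4318 -0.0715  0.0383] [239.2433 245.2883]
side clamp_grip 0.64 [0.3585 0.0391 0.0339] [194.6433 225.725 ]
side clamp_grip 0.33 [0.4581 0.1681 0.0009] [235.1302 208.1233]
side clamp_neck 0.76 [ 0.4322 -0.0662  0.0006] [240.1973 261.3641]
side clamp_neck 0.63 [0.4437 0.009  
[... 1834 characters left out ...]
0035] [252.3872 280.7374]
top base_mid 0.97 [ 0.6318 -0.0047  0.0292] [265.1917 164.8722]
top base 0.67 [ 0.6284  0.0004 -0.0016] [263.4596 170.009 ]
top tub_yellow 0.8 [ 0.4623  0.1691 -0.0002] [195.5337 239.8201]
top tub_green 0.77 [ 0.4342 -0.2292 -0.0018] [363.0538 244.2104]
top pot_loose 0.95 [0.363  0.1584 0.0004] [200.4052 281.7272]
top pot_loose 0.67 [0.4446 0.0036 0.0152] [265.0011 243.3041]
top pot_loose 0.46 [ 0.4326 -0.2275 -0.0014] [362.4394 244.8649]
holder it knows: base, base_mid, clamp_grip, clamp_head, clamp_neck, lid_handle, pot_loose, tub_green, tub_yellow
washer it knows: base, base_mid, clamp_grip, clamp_head, clamp_neck, lid_handle, pot_loose, tub_green, tub_yellow
1.0
```

Run:
```python
import cv2
a=cv2.imread('pics/side0.png');cv2.imwrite('pics/side0c.png',cv2.resize(a[180:300,160:460],(800,320),interpolation=3))
cv2.imwrite('pics/side0b.png',cv2.resize(a[190:280,170:290],(800,600),interpolation=3))
a=cv2.imread('pics/top0.png');cv2.imwrite('pics/top0c.png',cv2.resize(a[120:300,170:410],(800,600),interpolation=3))
```

```text
(no output)
```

View pics/side0.png

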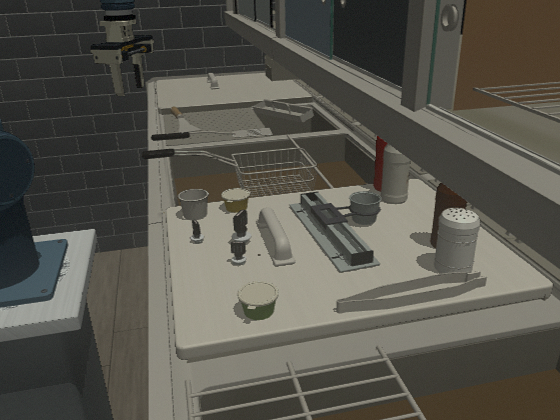

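View pics/side0b.png

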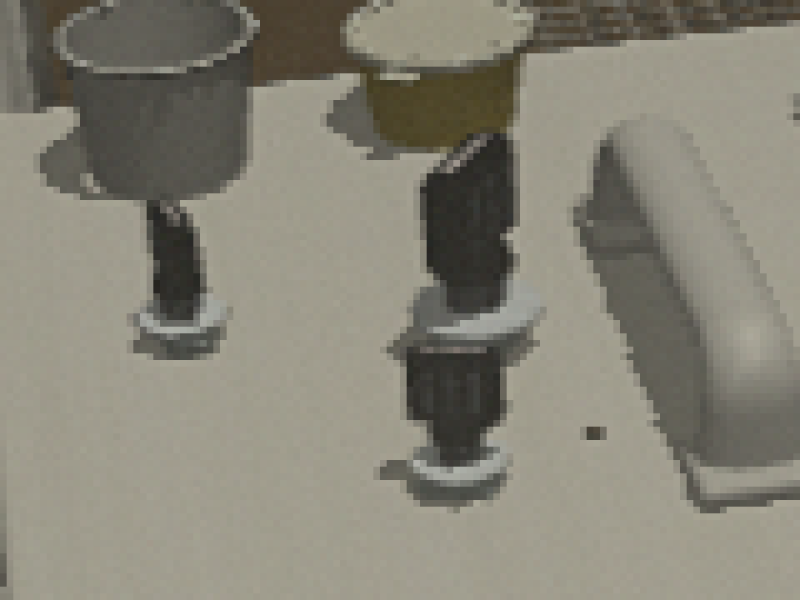

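View pics/top0c.png

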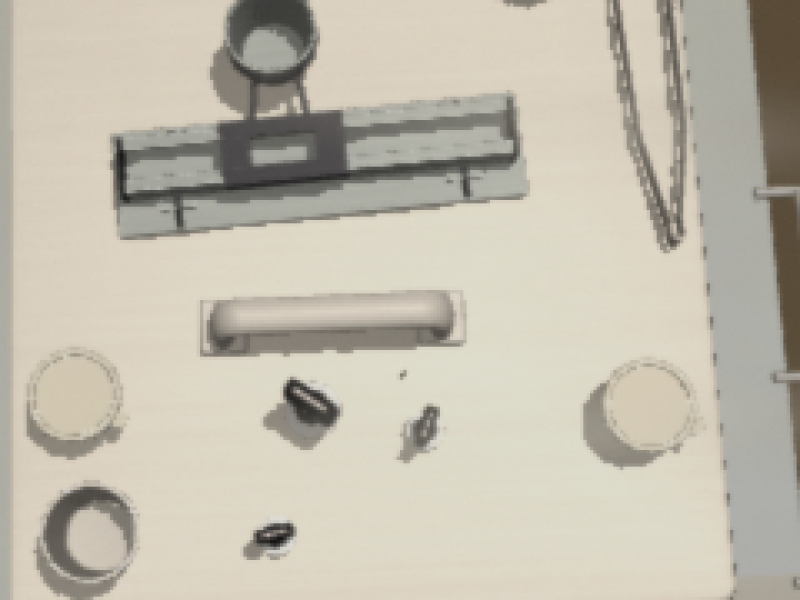

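View pics/top0.png

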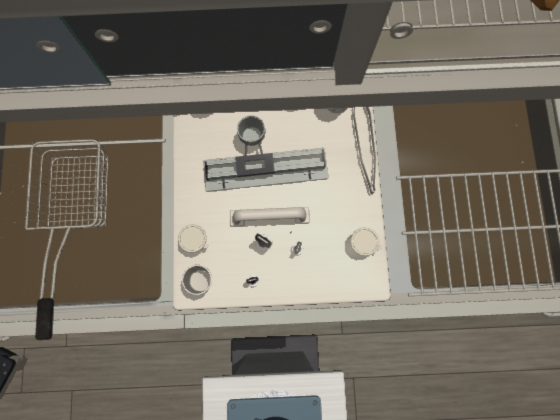

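The scene shows three knobs. The largest stands at about (0.447, 0.006), side pixel (240,219) and top pixel (264,240). The handle lies between it and the rail. The holder opening is at top pixel ~(254,166). Next I measure yaws and edges on rectified views.

```bash
cat >> h.py <<'E'
def ortho(c,z,x0,x1,y0,y1,s):
    # image: right=-y, down=-x ; s px per m
    W=int((y1-y0)*s);H=int((x1-x0)*s)
    v,u=np.mgrid[0:H,0:W]
    X=x1-(v+.5)/s; Y=y1-(u+.5)/s
    P=np.stack([X,Y,np.full_like(X,z),np.ones_like(X)],0).reshape(4,-1)
    q=(np.linalg.inv(c['extrinsics'])@P)[:3]; p=c['mtx']@q; p=p[:2]/p[2]
    return cv2.remap(c['color'],p[0].reshape(H,W).astype('f4'),p[1].reshape(H,W).astype('f4'),cv2.INTER_CUBIC)[:,:,::-1]
def grid(im,x1,y1,s,d):
    im=im.copy()
    H,W=im.shape[:2]
    for k in range(-100,100):
        X=k*d; r=int((x1-X)*s); cc=int((y1-X)*s)
        if 0<=r<H: cv2.line(im,(0,r),(8,r),(0,0,255),1); cv2.putText(im,'%.2f'%X,(10,r+4),0,.35,(0,0,255),1)
        if 0<=cc<W: cv2.line(im,(cc,0),(cc,8),(0,0,255),1); cv2.putText(im,'%.2f'%X,(cc-10,20),0,.35,(0,0,255),1)
    return im
E
python3 - <<'E'
from h import *
c=eyes.capture('top')
for z,x0,x1,y0,y1,s,f in [(0.035,.56,.74,-.17,.17,2300,'o_sad'),(0.066,.40,.50,-.06,.06,5000,'o_knob')]:
    cv2.imwrite('pics/%s.png'%f,grid(ortho(c,z,x0,x1,y0,y1,s),x1,y1,s,.02))
c=eyes.capture('side')
for z,x0,x1,y0,y1,s,f in [(0.035,.56,.74,-.17,.17,2300,'s_sad')]:
    cv2.imwrite('pics/%s.png'%f,grid(ortho(c,z,x0,x1,y0,y1,s),x1,y1,s,.02))
E
```

```text
(no output)
```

View pics/o_sad.png

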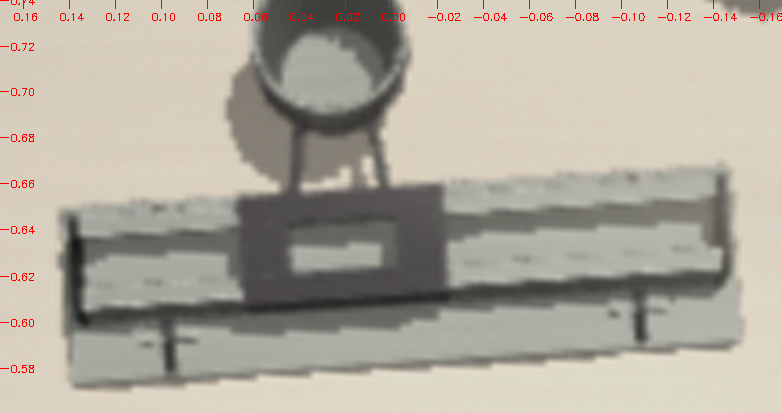

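View pics/s_sad.png

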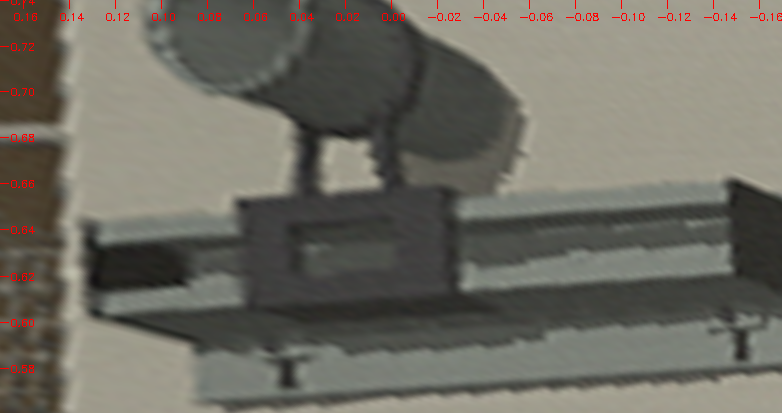

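View pics/o_knob.png

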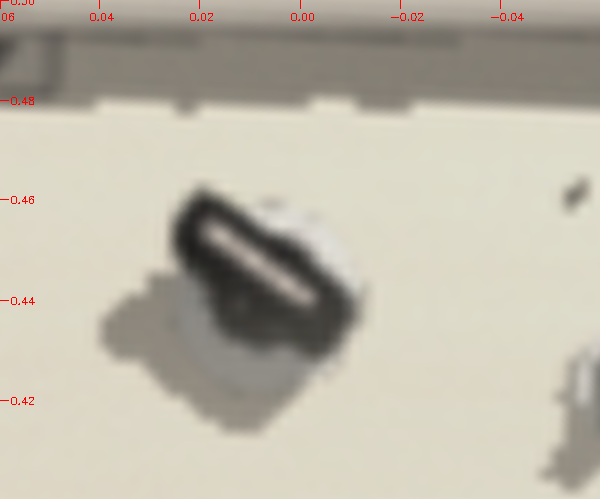

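Run:
```python
from h import *
c=eyes.capture('top'); s=2300
def edge(c,z,x1,y1,xs,u0,u1,vc0,vc1,half=14,pol=None,s=2300,x0=.56,y0=-.17):
    im=cv2.cvtColor(ortho(c,z,x0,x1,y0,y1,s),cv2.COLOR_BGR2GRAY).astype(float); im=cv2.GaussianBlur(im,(0,0),2)
    g=np.gradient(im,axis=0)
    U=[];V=[]
    for u in range(u0,u1,2):
        vc=int(vc0+(vc1-vc0)*(u-u0)/(u1-u0)); col=g[vc-half:vc+half,u]*pol
        k=np.clip(col,0,None)**2
        U.append(u);V.append(vc-half+(k*np.arange(len(k))).sum()/k.sum())
    U=np.array(U);V=np.array(V)
    vx,vy,a,b=cv2.fitLine(np.stack([U,V],1).astype('f4'),cv2.DIST_HUBER,0,.01,.01).ravel()
    return np.degrees(np.arctan2(-vy,vx)), y1-(a+.5)/s, x1-(b+.5)/s
for nm,c in (('top',c),('side',eyes.capture('side'))):
  if nm=='top':
    print('base near z0.004',edge(c,.004,.74,.17,0,90,720,395,355,20,1))
    print('sad far',edge(c,.035,.74,.17,0,250,435,198,184,10,-1))
    print('sad near',edge(c,.035,.74,.17,0,255,440,310,297,8,1))
    print('sad op far',edge(c,.035,.74,.17,0,300,380,222,218,8,1), edge(c,.035,.74,.17,0,300,380,272,267,8,-1))
  else:
    print('rail far',edge(c,.032,.74,.17,0,460,720,200,184,10,1))
    print('sad far',edge(c,.035,.74,.17,0,250,440,200,187,10,-1))
for z in (.064,.066,.068):
  cv2.imwrite('pics/s_knob%d.png'%(z*1000),grid(ortho(c,z,.40,.50,-.06,.06,5000),.50,.06,5000,.02))
c=eyes.capture('top')
cv2.imwrite('pics/o_b.png',grid(ortho(c,.004,.56,.74,-.17,.17,2300),.74,.17,2300,.02))
```

```text
base near z0.004 (np.float32(3.634608), np.float32(-0.0048841834), np.float32(0.5851453))
sad far (np.float32(3.7211897), np.float32(0.02076152), np.float32(0.6577346))
sad near (np.float32(3.7851827), np.float32(0.023695648), np.float32(0.60577816))
sad op far (np.float32(3.4007967), np.float32(0.021434784), np.float32(0.6425044)) (np.float32(4.011835), np.float32(0.021173924), np.float32(0.6228999))
rail far (np.float32(3.683294), np.float32(-0.0921507), np.float32(0.6552741))
sad far (np.float32(-0.0), np.float32(0.16978261), np.float32(0.73978263))<stdin>:10: RuntimeWarning: invalid value encountered in scalar divide
```

View pics/s_knob66.png

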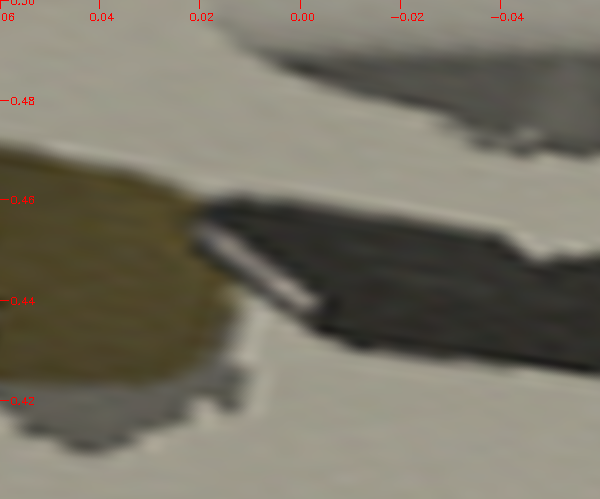

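View pics/o_b.png

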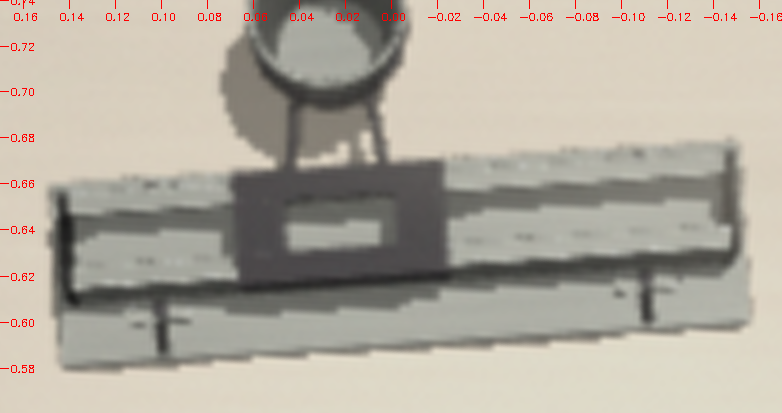

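```bash
cat >> h.py <<'E'
def go(x,y,z,yaw,o=None):
    o=o or manip.get_obs(); M=R.from_rotvec(o['eef_rot']).as_matrix()
    cur=np.degrees(np.arctan2(M[1,0],M[0,0])); d=M.T@(np.array([x,y,z])-o['ee_pos'])*100
    print('clock',o['clock'],'tcp',o['ee_pos'].round(4),'yaw',round(cur,2),'tilt',M[:,2].round(4),'F',o['ft_force'].round(2),'w',round(o['gripper_width'],4))
    print('shift cm',d.round(2),'turn',round(-(yaw-cur),1))
E
python3 -c "
from h import *
go(.447,.007,.13,-35)"
```

```text
clock 1.25 tcp [0.247  0.4914 0.2186] yaw 63.31 tilt [ 0. -0. -1.] F [-0.64 -0.99 -0.24] w 0.0929
shift cm [-34.3   39.63   8.87] turn 98.3
```

Call:
apply_moves:
  motion: [-17,20,3,50,-17,20,3,50,-17,20,3,50,-17,20,3,50,-17,20,3,50,-34.3,39.6,8.9,98.3,-34.3,39.6,8.9,98.3,-34.3,39.6,8.9,98.3,-34.3,39.6,8.9,98.3,-34.3,39.6,8.9,98.3,-34.3,39.6,8.9,98.3,-34.3,39.6,8.9,98.3,-34.3,39.6,8.9,98.3,-34.3,39.6,8.9,98.3]
  hand: -0.14
  squeeze: 25

```text
clock: 3.0
ee_pos: [0.4466, 0.008, 0.13]
eef_rot: [-2.997, 0.941, -0.001]
ft_force: [-0.1, -0.1, -1.8]
gripper_width: 0.04
```

```bash
python3 -c "
from h import *
go(.447,.007,.031,-35)
c=snap('top','t1.png');cv2.imwrite('pics/t1.png',c['color'][150:330,180:380,::-1].repeat(3,0).repeat(3,1))
c=snap('side','t1.png');cv2.imwrite('pics/s1.png',c['color'][130:290,150:350,::-1].repeat(3,0).repeat(3,1))
"
```

```text
clock 3.0 tcp [0.4466 0.008  0.13  ] yaw -34.86 tilt [ 5.e-04 -1.e-04 -1.e+00] F [-0.14 -0.12 -1.77] w 0.04
shift cm [0.09 0.07 9.9 ] turn 0.1
```

View pics/s1.png

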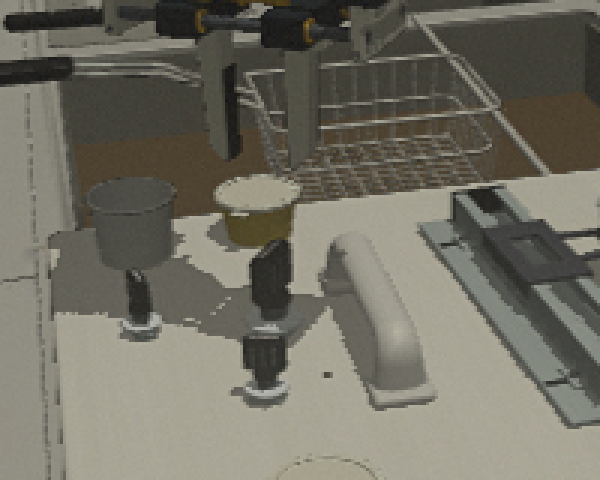

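Fingers straddle the knob at side crop (260,150). I descend and grip.

Call:
apply_moves:
  motion: [0.1,0,4,0,0.1,0,6,0,0.1,0,7.5,0,0.1,0,8.7,0,0.1,0,9.5,0,0.1,0,9.9,0,0.1,0,9.9,0]

```text
clock: 3.98
ee_pos: [0.4477, 0.0065, 0.0307]
eef_rot: [-2.996, 0.944, -0.0]
ft_force: [0.4, 0.1, 0.1]
gripper_width: 0.04
```

Call:
apply_moves:
  motion: [0,0,0,0,0,0,0,0,0,0,0,0,0,0,0,0]
  hand: -1
  squeeze: 30

```text
clock: 4.47
ee_pos: [0.4476, 0.0066, 0.0309]
eef_rot: [-2.996, 0.944, -0.0]
ft_force: [-1.8, 1.5, 3.7]
gripper_width: 0.0214
```

```bash
python3 -c "
from h import *
go(.447,.007,.15,3.7)
c=snap('side','t1.png');cv2.imwrite('pics/s2.png',c['color'][150:290,190:340,::-1].repeat(4,0).repeat(4,1))
"
```

```text
clock 4.475 tcp [0.4476 0.0066 0.0309] yaw -34.98 tilt [ 1.e-04  1.e-04 -1.e+00] F [-1.82  1.45  3.69] w 0.0214
shift cm [ -0.07   0.   -11.91] turn -38.7
```

View pics/s2.png

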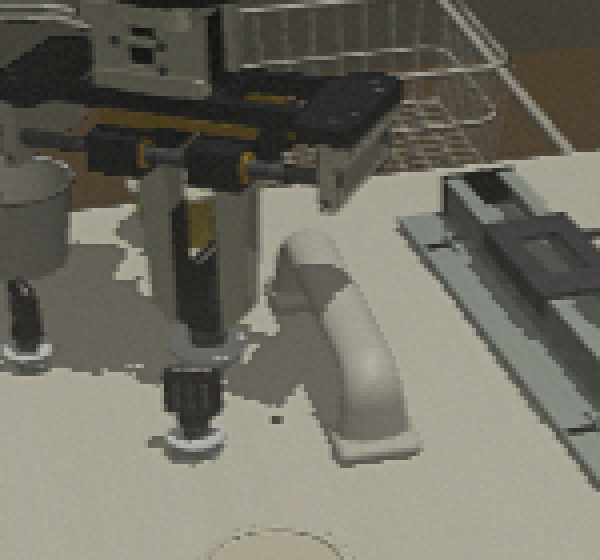

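Still closing or just contacting (21 mm). I let it close further.

Call:
apply_moves:
  motion: [0,0,0,0,0,0,0,0,0,0,0,0,0,0,0,0]

```text
clock: 5.03
ee_pos: [0.4476, 0.0066, 0.0308]
eef_rot: [-2.996, 0.944, -0.0]
ft_force: [-1.9, 1.3, 5.3]
gripper_width: 0.0216
```

```bash
python3 -c "
from h import *
c=eyes.capture('side');cv2.imwrite('pics/s3.png',cv2.resize(c['color'][190:250,215:275,::-1],(600,600),interpolation=2))
c=eyes.capture('top');cv2.imwrite('pics/t3.png',cv2.resize(c['color'][180:290,215:325,::-1],(660,660),interpolation=2))
o=manip.get_obs();print(o['moment'],o['ft_force'],o['gripper_width'])
"
```

```text
[ 2.10399479e-01  4.21781570e-01 -7.07684855e-05] [-2.31293657  1.17040754  6.33357256] 0.02142533384622815
```

View pics/s3.png

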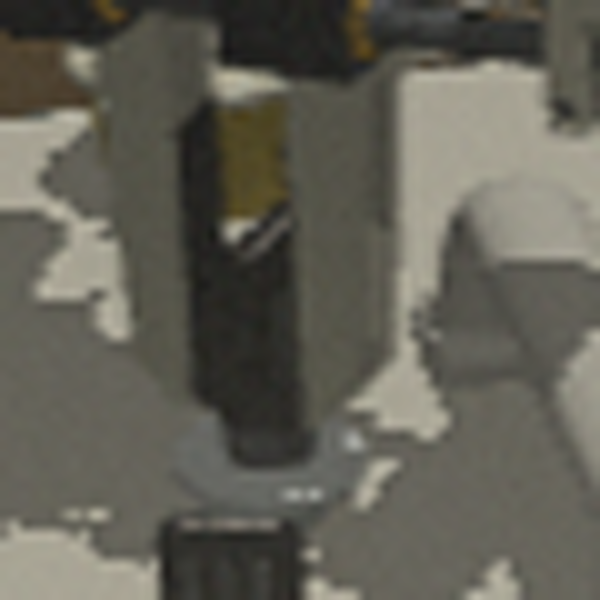

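View pics/t3.png

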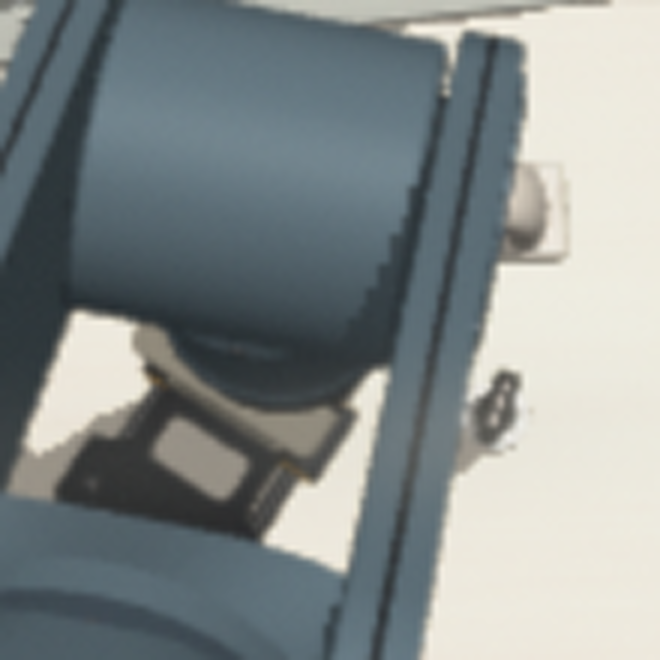

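The grip stalled at 21.5 mm with about 6 N upward, so the knob is probably tilted or wedged between the pads. I open slightly and look again instead of lifting.

Call:
apply_moves:
  motion: [0,0,0,0,0,0,0,0,0,0,0,0,0,0,0,0]
  hand: -0.1

```text
clock: 5.62
ee_pos: [0.4476, 0.0065, 0.0306]
eef_rot: [2.996, -0.944, 0.0]
ft_force: [0.5, -0.1, 0.6]
gripper_width: 0.0416
```

```bash
python3 -c "
from h import *
c=eyes.capture('side');cv2.imwrite('pics/s4.png',cv2.resize(c['color'][190:250,215:275,::-1],(600,600),interpolation=2))
for t in ['clamp_grip','clamp_neck','clamp_head']:
  for r in finder.mark_of('side',t): print(t,round(r['p'],2),w(c,r['xyz']).round(4))
o=manip.get_obs();print(o['moment'],o['ft_force'],o['gripper_width'])
for k in (37,66):
  print([px(c,(.4476+a,.0066+b,k/1e3)) for a,b in ((0,0),)])
"
```

```text
clamp_grip 0.82 [ 0.4302 -0.0682  0.0362]
clamp_grip 0.75 [0.4452 0.0096 0.0484]
clamp_grip 0.57 [0.3568 0.0376 0.0315]
clamp_neck 0.91 [0.4465 0.0097 0.0099]
clamp_neck 0.77 [ 0.4326 -0.0695 -0.0012]
clamp_neck 0.58 [0.3605 0.0429 0.0087]
clamp_head 0.96 [0.4451 0.0125 0.0006]
clamp_head 0.79 [ 0.4293 -0.072   0.0035]
clamp_head 0.52 [0.3612 0.0417 0.0015]
[-0.03448828  0.13155429 -0.02391753] [ 0.0122453   0.02765437 -0.00082208] 0.04179089115723619
[array([240.97715994, 226.01693259])]
[array([240.13828528, 212.87185096])]
```

View pics/s4.png

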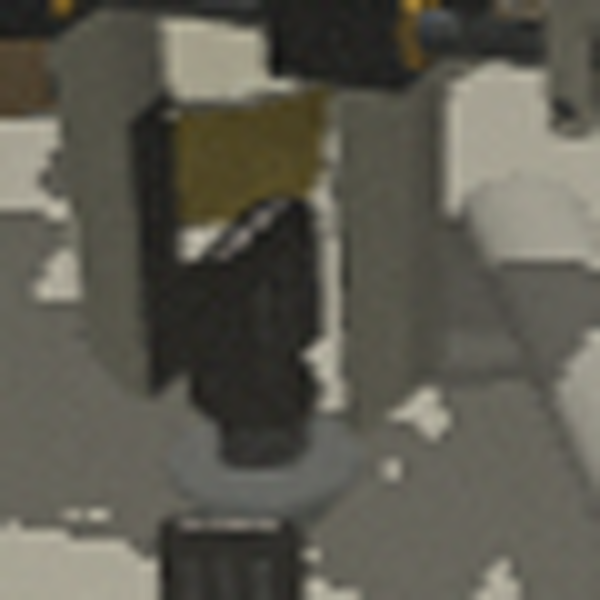

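```bash
cat >> h.py <<'E'
def onz(c,u,v,z):
    d=c['extrinsics'][:3,:3]@np.linalg.inv(c['mtx'])@[u,v,1.]; o=c['extrinsics'][:3,3]
    return o+d*(z-o[2])/d[2]
E
python3 -c "
from h import *
c=eyes.capture('side')
cv2.imwrite('pics/s5.png',cv2.resize(c['color'][203:243,225:260,::-1],(700,800),interpolation=2)[:600])
im=ortho(c,.066,.40,.50,-.06,.06,5000);cv2.imwrite('pics/s5o.png',grid(im,.5,.06,5000,.02))
a=onz(c,235.5,216.2,.066);b=onz(c,243.5,210,.066);print(a,b,np.degrees(np.arctan2(*(b-a)[[1,0]])))
"
```

```text
[ 0.43658537 -0.00551344  0.066     ] [0.45610769 0.01765576 0.066     ] 49.882590736246385
```

View pics/s5o.png

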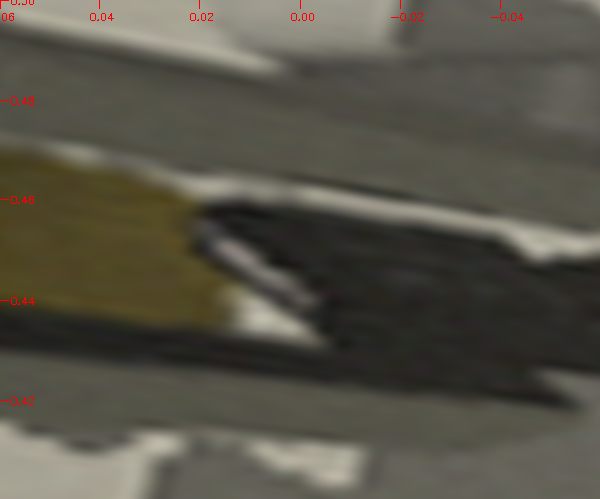

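View pics/s5.png

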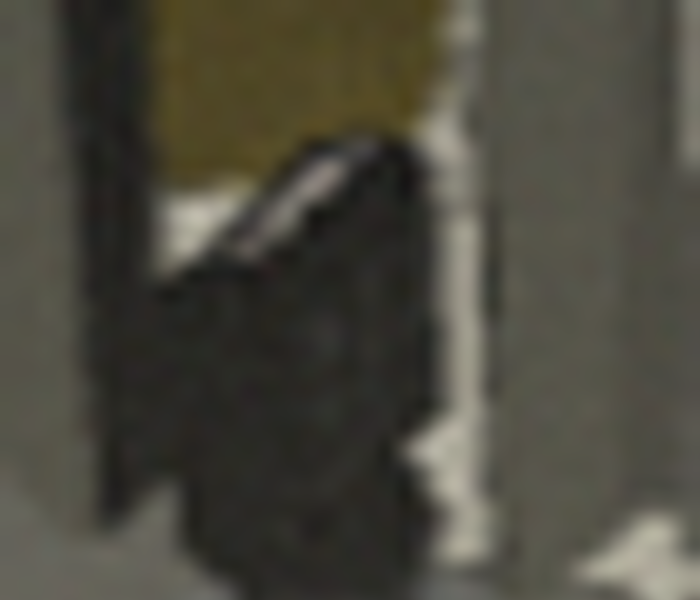

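```bash
python3 -c "
from h import *
c=eyes.capture('side')
im=c['color'][180:255,205:280,::-1].repeat(8,0).repeat(8,1).copy()
o=manip.get_obs();M=R.from_rotvec(o['eef_rot']).as_matrix();p=o['ee_pos']
def d(P,col):
    u=(px(c,P)-[205,180]+.5)*8; cv2.circle(im,tuple(int(x) for x in u),3,col,-1)
for s in (-1,1):
  for h in (0,-.02,-.04):
    for t in (-.0075,.0075):
      d(p+M@[s*.0209,t,h],(0,0,255) if s<0 else (0,255,0))
b=np.array([.4468,.0072]);
for y,col in ((55,(255,255,0)),):
  e=np.array([np.cos(np.radians(y)),np.sin(np.radians(y))]);n=np.array([-e[1],e[0]])
  for z in (.034,.066):
    for i in (-1,1):
      for j in (-1,1): d(np.append(b+e*.02*i+n*.007*j,z),col)
cv2.imwrite('pics/s6.png',im)
"
```

```text
(no output)
```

View pics/s6.png

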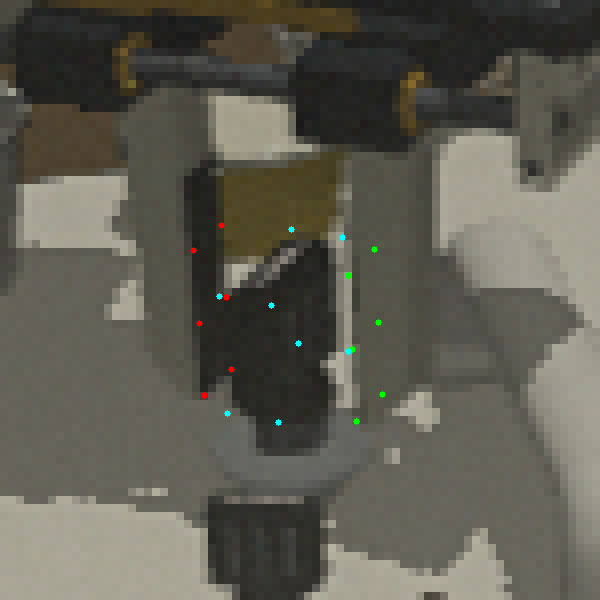

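Run:
```python
from h import *
def an(c,im,z,name,r0,c0,r1,c1):
    c=dict(c);c['color']=im
    o=ortho(c,z,.40,.50,-.06,.06,5000)
    g=cv2.cvtColor(o,cv2.COLOR_BGR2GRAY).astype(float)
    m=np.zeros(g.shape,np.uint8); 
    th=(g<95).astype(np.uint8)
    sub=g[r0:r1,c0:c1]
    # white component fully inside box
    lab=cv2.connectedComponentsWithStats((g>100).astype(np.uint8))
    for i in range(1,lab[0]):
        x,y,ww,h,a=lab[2][i]
        if 100<a<6000:
            v,u=np.nonzero(lab[1]==i); wt=g[v,u]-90
            P=np.stack([.50-v/5000,.06-u/5000],1); mu=np.average(P,0,wt); C=np.cov(P.T,aweights=wt); e,V=np.linalg.eigh(C); d=V[:,1]
            print(name,z,a,mu.round(4),np.degrees(np.arctan2(d[1],d[0]))%180, (2*np.sqrt(3*e)).round(4))
c=eyes.capture('side');now=c['color'];ct=eyes.capture('top')
s0=cv2.imread('pics/side0.png')[:,:,::-1];t0=cv2.imread('pics/top0.png')[:,:,::-1]
for z in (.064,.066):
    an(c,s0,z,'side0',0,0,0,0);an(ct,t0,z,'top0',0,0,0,0);an(c,now,z,'sidenow',0,0,0,0)
```

```text
side0 0.064 304 [ 0.4738 -0.0418] 93.6310231449725 [0.0023 0.0043]
side0 0.064 1765 [0.4455 0.0105] 54.3895331411895 [0.0028 0.0227]
top0 0.064 2761 [0.4474 0.0082] 53.94695817495486 [0.0035 0.0242]
sidenow 0.064 599 [ 0.4985 -0.0576] 66.52084740793354 [0.0036 0.0065]
sidenow 0.064 902 [0.47   0.0486] 77.83930457907405 [0.0028 0.0095]
sidenow 0.064 909 [0.4482 0.0144] 56.915278917973495 [0.0023 0.014 ]
sidenow 0.064 2505 [0.437  0.0111] 63.76260642071225 [0.0055 0.0135]
sidenow 0.064 186 [ 0.423  -0.0526] 67.35330660711851 [0.0013 0.0061]
sidenow 0.064 311 [ 0.4178 -0.0566] 157.04961837339744 [0.0024 0.0049]
sidenow 0.064 256 [ 0.4031 -0.0514] 79.7884703930062 [0.0019 0.0051]
side0 0.066 300 [ 0.4732 -0.0456] 94.30190401167565 [0.0022 0.0043]
side0 0.066 1758 [0.445  0.0064] 54.394136657003884 [0.0028 0.0226]
top0 0.066 2745 [0.4472 0.0081] 53.92893814070457 [0.0035 0.0242]
sidenow 0.066 326 [ 0.4992 -0.0577] 78.7187494416838 [0.0023 0.0068]
sidenow 0.066 894 [0.4694 0.0443] 77.70267541010885 [0.0028 0.0095]
sidenow 0.066 901 [0.4477 0.0103] 56.817306659449486 [0.0023 0.0139]
sidenow 0.066 2474 [0.4365 0.007 ] 63.73870140380092 [0.0055 0.0135]
sidenow 0.066 176 [ 0.4226 -0.0565] 67.28559469611196 [0.0013 0.0059]
sidenow 0.066 5960 [ 0.4079 -0.0018] 78.02775928831691 [0.0076 0.024 ]
sidenow 0.066 255 [ 0.4027 -0.0552] 79.41643787514445 [0.0019 0.0051]
```

The gripper model matches the picture, and the knob sits about 2 mm toward tool −x at yaw 54°. I retry centred and 6 mm higher, clear of the hub or spring below the bar.

Call:
apply_moves:
  motion: [-0.2,0,-0.3,1,-0.2,0,-0.6,1,-0.2,0,-0.6,1]

```text
clock: 6.4
ee_pos: [0.4462, 0.0076, 0.037]
eef_rot: [-2.988, 0.97, -0.001]
ft_force: [-0.3, -0.8, -0.7]
gripper_width: 0.0418
```

Call:
apply_moves:
  motion: [0,0,0,0,0,0,0,0,0,0,0,0,0,0,0,0,0,0,0,0]
  hand: -1

```text
clock: 7.02
ee_pos: [0.4459, 0.0077, 0.037]
eef_rot: [-2.988, 0.97, 0.0]
ft_force: [-1.6, 0.6, 5.3]
gripper_width: 0.0137
```

```bash
python3 -c "
from h import *
c=eyes.capture('side');cv2.imwrite('pics/s7.png',cv2.resize(c['color'][190:250,215:275,::-1],(600,600),interpolation=2))
go(.447,.007,.15,3.7)
"
```

```text
clock 7.075 tcp [0.4459 0.0077 0.037 ] yaw -35.99 tilt [-0.e+00  1.e-04 -1.e+00] F [-0.49  0.24  4.5 ] w 0.0139
shift cm [ 1.30e-01 -1.00e-02 -1.13e+01] turn -39.7
```

View pics/s7.png

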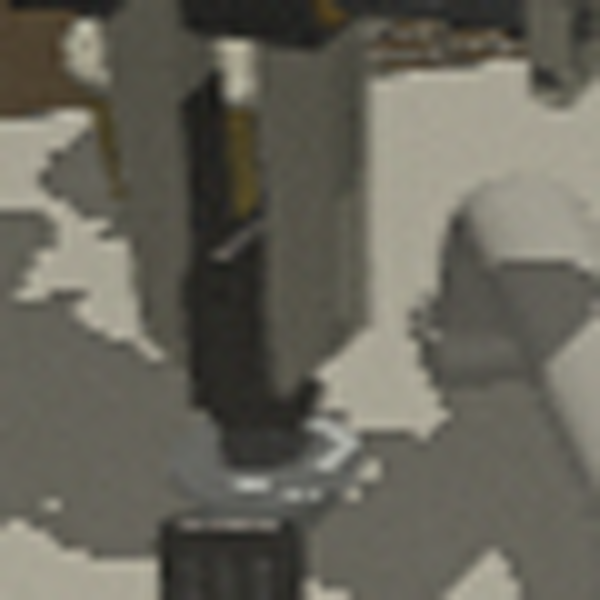

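Gripped at 13.9 mm, with the bar between the pads. Lifting.

Call:
apply_moves:
  motion: [0,0,-1,0,0,0,-4,0,0,0,-9,0,0,0,-9,0]

```text
clock: 7.58
ee_pos: [0.4488, 0.007, 0.1304]
eef_rot: [-2.987, 0.97, -0.013]
ft_force: [0.3, -0.3, -1.4]
gripper_width: 0.0136
```

```bash
python3 -c "
from h import *
c=eyes.capture('side');cv2.imwrite('pics/s8.png',cv2.resize(c['color'][120:260,190:340,::-1],(750,700),interpolation=2)[:600])
go(.633,.0205,.127,3.7)
"
```

```text
clock 7.625 tcp [0.4472 0.0074 0.1283] yaw -35.98 tilt [ 0.0042 -0.001  -1.    ] F [ 1.1   0.5  -2.17] w 0.0138
shift cm [ 14.26 -11.98   0.21] turn -39.7
```

View pics/s8.png

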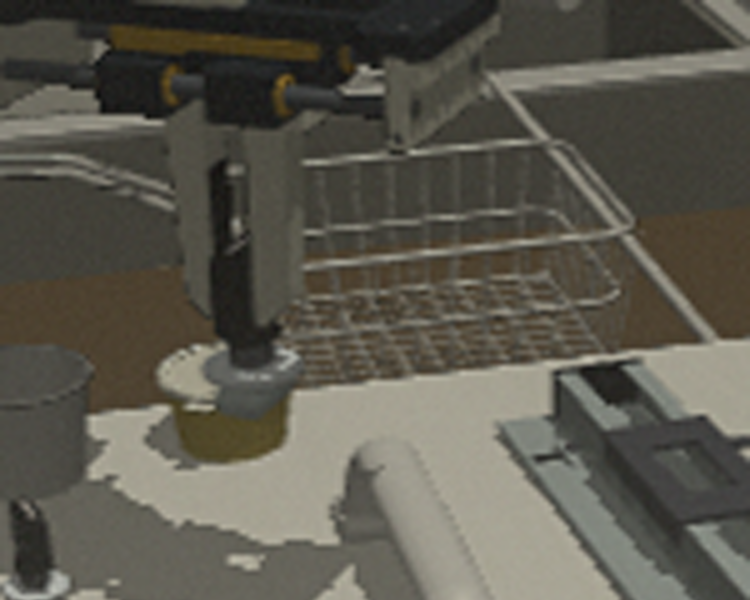

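Call:
apply_moves:
  motion: [3.5,-3,0,-10,7,-6,0,-20,10.5,-9,0,-30,14.4,-12,0,-39.7,14.4,-12,0,-39.7,14.4,-12,0,-39.7,14.4,-12,0,-39.7]

```text
clock: 8.5
ee_pos: [0.6313, 0.0203, 0.1261]
eef_rot: [-3.14, -0.1, 0.003]
ft_force: [0.3, 0.1, -1.1]
gripper_width: 0.0137
```

```bash
python3 -c "
from h import *
c=eyes.capture('side');cv2.imwrite('pics/s9.png',cv2.resize(c['color'][130:250,270:420,::-1],(750,600),interpolation=2)[:600])
for t in ['clamp_grip','clamp_neck','clamp_head']:
  for r in finder.mark_of('side',t): print(t,round(r['p'],2),w(c,r['xyz']).round(4))
c=eyes.capture('top');cv2.imwrite('pics/t9.png',cv2.resize(c['color'][100:220,190:340,::-1],(750,600),interpolation=2)[:600])
go(.633,.0205,.085,3.7)
"
```

```text
clamp_grip 0.88 [0.6284 0.0223 0.1387]
clamp_grip 0.73 [ 0.4282 -0.0706  0.0378]
clamp_grip 0.46 [0.36   0.0396 0.0339]
clamp_neck 0.76 [0.6309 0.0228 0.1019]
clamp_neck 0.74 [0.3581 0.0434 0.0094]
clamp_neck 0.51 [ 0.4322 -0.0695  0.001 ]
clamp_head 0.67 [ 0.4287 -0.0695  0.0008]
clamp_head 0.65 [0.3592 0.0386 0.0034]
clamp_head 0.61 [0.6303 0.0251 0.0907]
clock 8.75 tcp [0.6326 0.0201 0.1272] yaw 3.69 tilt [ 5.e-04 -1.e-04 -1.e+00] F [ 0.26  0.6  -1.2 ] w 0.0135
shift cm [ 0.04 -0.04  4.22] turn -0.0
```

View pics/s9.png

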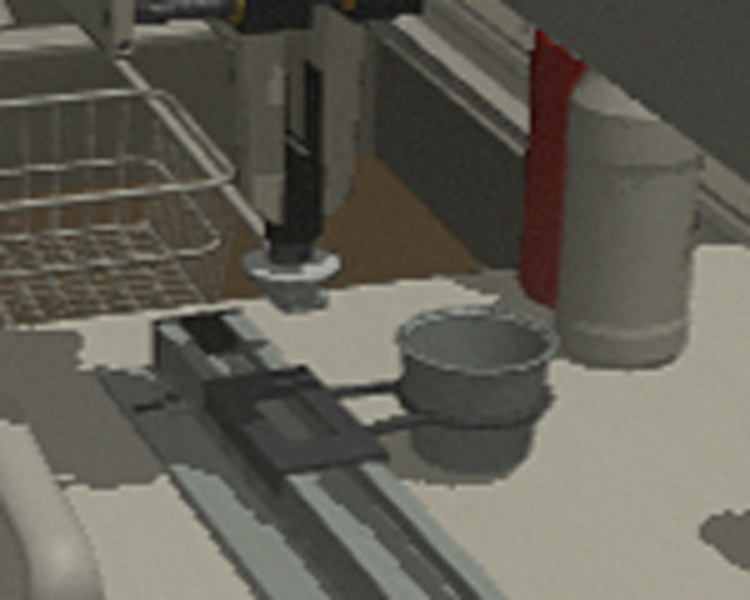

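View pics/t9.png

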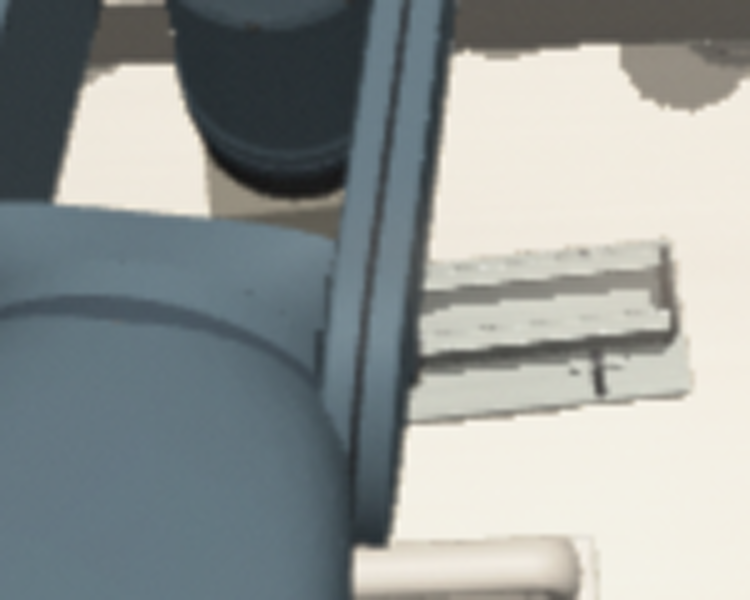

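```bash
python3 -c "
from h import *
c=eyes.capture('side')
P=[onz(c,270+u/5-.1,130+v/5-.1,.035) for u,v in ((205,383),(300,368),(388,458),(283,470))]
print(np.array(P),np.mean(P,0))
P=[onz(c,270+u/5-.1,130+v/5-.1,.035) for u,v in ((245,405),(303,398),(345,435),(280,445))]
print(np.array(P),np.mean(P,0))
im=c['color'][180:230,300:360,::-1]; cv2.imwrite('pics/s10.png',cv2.resize(im,(720,600),interpolation=2))
im=c['color'][160:200,310:350,::-1]; cv2.imwrite('pics/s11.png',cv2.resize(im,(600,600),interpolation=2))
o=manip.get_obs()['ee_pos']
for dz in (.013+.016,.013,-.003,-.021,-.024,-.037): print(dz,px(c,o+[0,0,dz]))
"
```

```text
[[ 0.6070349   0.05944841  0.035     ]
 [ 0.65054764  0.06271149  0.035     ]
 [ 0.65774627 -0.02817493  0.035     ]
 [ 0.61421171 -0.02680762  0.035     ]] [0.63238513 0.01679434 0.035     ]
[[ 0.61709343  0.03414557  0.035     ]
 [ 0.64246628  0.03394121  0.035     ]
 [ 0.64799686 -0.00392539  0.035     ]
 [ 0.61980188 -0.00538349  0.035     ]] [0.63183961 0.01469448 0.035     ]
0.028999999999999998 [329.16200067 157.66938828]
0.013 [329.01956909 165.27857773]
-0.003 [328.87905757 172.78519079]
-0.021 [328.72322921 181.11008279]
-0.024 [328.69748556 182.48539788]
-0.037 [328.58667105 188.40549367]
```

View pics/s10.png

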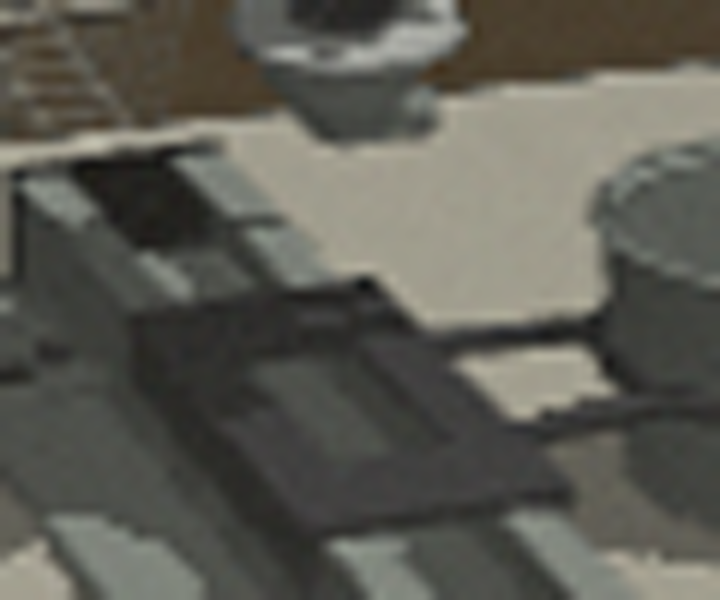

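View pics/s11.png

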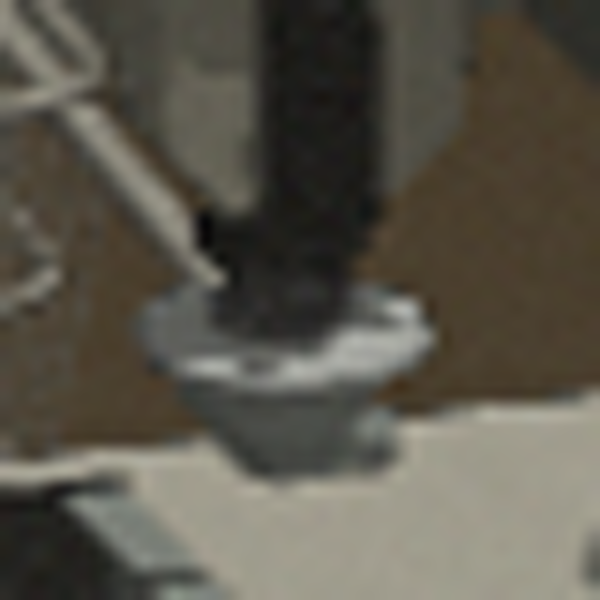

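Call:
apply_moves:
  motion: [0,0.1,2.5,0,0,0.1,4,0,0,0.1,4.8,0,0,0.1,5.2,0,0,0.1,5.2,0,0,0.1,5.2,0]

```text
clock: 9.55
ee_pos: [0.6335, 0.0191, 0.0753]
eef_rot: [3.14, 0.102, 0.002]
ft_force: [-0.7, -0.1, -1.8]
gripper_width: 0.014
```

```bash
python3 -c "
from h import *
c=eyes.capture('side')
cv2.imwrite('pics/s12.png',cv2.resize(c['color'][170:230,295:365,::-1],(700,600),interpolation=2))
go(.633,.0185,.072,3.7)
print(manip.get_obs()['moment'])
"
```

```text
clock 9.6 tcp [0.6335 0.0191 0.0753] yaw 3.71 tilt [ 1.2e-03 -2.0e-04 -1.0e+00] F [ 0.19  0.61 -2.03] w 0.0136
shift cm [-0.05  0.06  0.33] turn 0.0
[-0.0420754   0.08869014 -0.00986389]
```

View pics/s12.png

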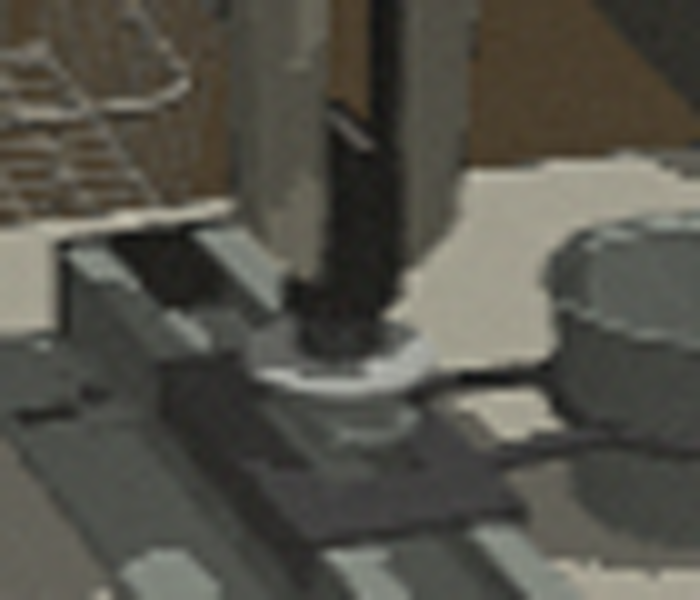

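Call:
apply_moves:
  motion: [0,0,0.1,0,0,0,0.2,0,0,0,0.3,0,0,0,0.4,0,0,0,0.45,0,0,0,0.45,0]

```text
clock: 10.35
ee_pos: [0.633, 0.0192, 0.0701]
eef_rot: [-3.14, -0.102, 0.0]
ft_force: [0.2, -0.3, -1.2]
gripper_width: 0.0137
```

Call:
apply_moves:
  motion: [0,0,0.1,0,0,0,0.2,0,0,0,0.25,0,0,0,0.25,0,0,0,0.25,0]

```text
clock: 10.98
ee_pos: [0.6331, 0.0191, 0.0677]
eef_rot: [3.14, 0.102, 0.0]
ft_force: [-0.1, 0.1, -0.3]
gripper_width: 0.0137
```

Call:
apply_moves:
  motion: [0,0,0.05,0,0,0,0.1,0,0,0,0.15,0,0,0,0.15,0,0,0,0.15,0]

```text
clock: 11.6
ee_pos: [0.633, 0.0192, 0.0662]
eef_rot: [3.14, 0.102, 0.0]
ft_force: [-0.1, -0.4, -0.8]
gripper_width: 0.0141
```

```bash
python3 -c "
from h import *
c=eyes.capture('side')
cv2.imwrite('pics/s13.png',cv2.resize(c['color'][170:230,295:365,::-1],(700,600),interpolation=2))
go(.633,.0185,.072,3.7)
print(manip.get_obs()['moment'])
"
```

```text
clock 11.65 tcp [0.6331 0.0191 0.0662] yaw 3.71 tilt [ 1.e-04 -0.e+00 -1.e+00] F [-0.57 -0.03 -0.55] w 0.0139
shift cm [-0.01  0.06 -0.58] turn 0.0
[-0.08975158  0.02713748  0.03790179]
```

View pics/s13.png

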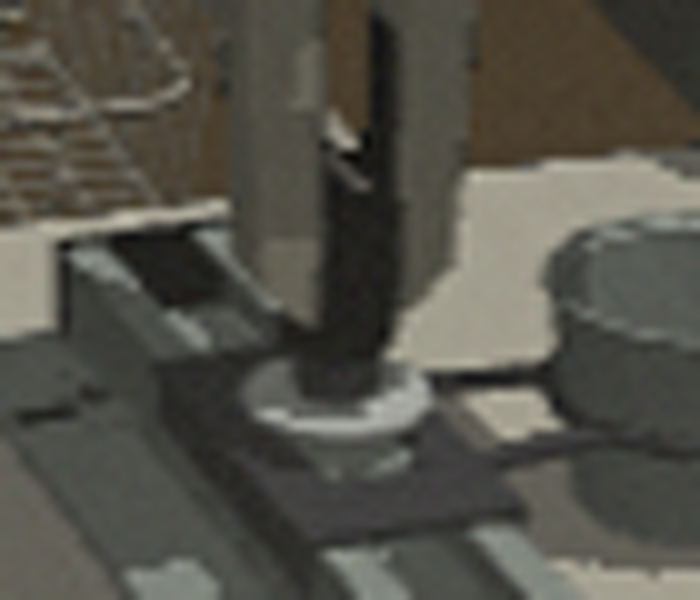

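Call:
apply_moves:
  motion: [0,0,0.1,0,0,0,0.2,0,0,0,0.3,0,0,0,0.3,0,0,0,0.3,0]

```text
clock: 12.28
ee_pos: [0.633, 0.0192, 0.0631]
eef_rot: [3.14, 0.102, -0.0]
ft_force: [-0.6, 0.6, -2.2]
gripper_width: 0.0137
```

Call:
apply_moves:
  motion: [0,0,0.1,0,0,0,0.2,0,0,0,0.3,0,0,0,0.3,0,0,0,0.3,0]

```text
clock: 12.9
ee_pos: [0.6331, 0.0192, 0.0602]
eef_rot: [3.14, 0.102, 0.0]
ft_force: [-0.9, 0.3, -1.6]
gripper_width: 0.0134
```

```bash
python3 -c "
from h import *
c=eyes.capture('side')
cv2.imwrite('pics/s14.png',cv2.resize(c['color'][170:230,295:365,::-1],(700,600),interpolation=2))
for t in ['clamp_grip','clamp_neck']:
  for r in finder.mark_of('side',t)[:1]: print(t,round(r['p'],2),w(c,r['xyz']).round(4))
go(.633,.0185,.072,3.7)
print(manip.get_obs()['moment'])
"
```

```text
clamp_grip 0.74 [ 0.4305 -0.0702  0.0364]
clamp_neck 0.87 [ 0.4307 -0.071   0.0012]
clock 13.05 tcp [0.6331 0.0191 0.0602] yaw 3.71 tilt [ 1.e-04 -0.e+00 -1.e+00] F [ 0.03 -0.18 -1.44] w 0.014
shift cm [-0.01  0.06 -1.18] turn 0.0
[-0.03841674  0.05461012  0.02500739]
```

View pics/s14.png

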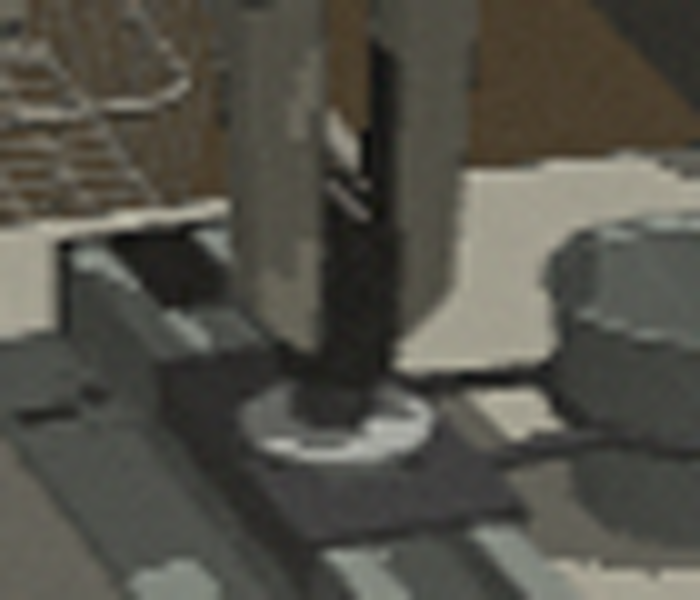

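Call:
apply_moves:
  motion: [0,0,0.1,0,0,0,0.2,0,0,0,0.3,0,0,0,0.4,0,0,0,0.4,0,0,0,0.4,0]
  squeeze: 50

```text
clock: 13.8
ee_pos: [0.6332, 0.0191, 0.057]
eef_rot: [3.14, 0.102, 0.001]
ft_force: [-2.0, -0.4, 5.9]
gripper_width: 0.0135
```

Call:
apply_moves:
  motion: [0,0,0.15,0,0,0,0.3,0,0,0,0.45,0,0,0,0.6,0,0,0,0.6,0,0,0,0.6,0,0,0,0.6,0]

```text
clock: 14.68
ee_pos: [0.6332, 0.0191, 0.0519]
eef_rot: [3.14, 0.102, 0.001]
ft_force: [-4.8, -1.1, 11.4]
gripper_width: 0.0136
```

Call:
apply_moves:
  motion: [-0.03,0,0,0,-0.05,0,0.05,0,-0.05,0,0.12,0,-0.05,0,0.12,0,-0.05,0,0.12,0]

```text
clock: 15.3
ee_pos: [0.6331, 0.0191, 0.051]
eef_rot: [3.14, 0.102, 0.003]
ft_force: [-3.6, 0.7, 12.8]
gripper_width: 0.0136
```

```bash
python3 -c "
from h import *
o=manip.get_obs();print(o['moment'],o['ft_force'],o['ee_pos'],o['clock'],o['qpos'])
c=eyes.capture('side')
cv2.imwrite('pics/s15.png',cv2.resize(c['color'][170:230,295:365,::-1],(700,600),interpolation=2))
"
```

```text
[0.05060265 0.82047363 0.00116789] [-3.61370587  0.7449449  12.84769112] [0.63313415 0.01911671 0.05099262] 15.3 [-1.45639422e-01  5.50767353e-01  1.52644604e+00 -6.26286341e-06
  1.06236522e+00 -2.10555065e-01]
```

View pics/s15.png

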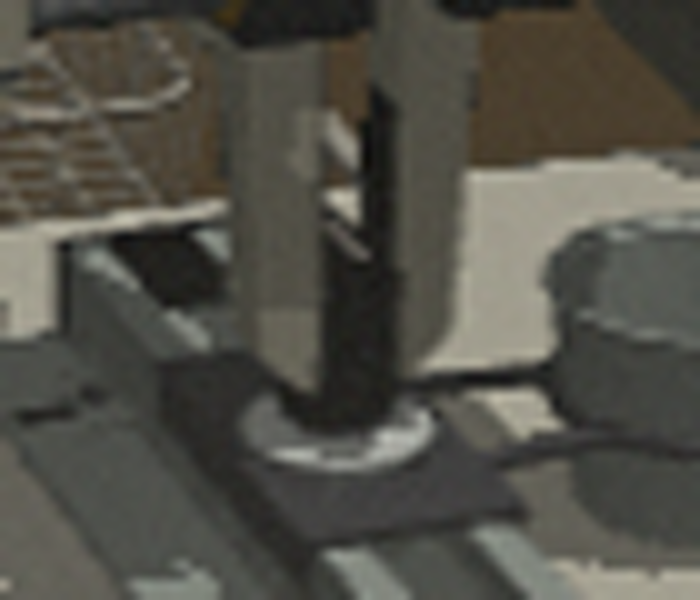

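Call:
apply_moves:
  motion: [-0.03,0,0.02,4,-0.03,0,0.04,8,-0.03,0,0.04,12,-0.03,0,0.04,16,-0.03,0,0.04,20,-0.03,0,0.04,20]

```text
clock: 16.1
ee_pos: [0.6339, 0.019, 0.051]
eef_rot: [-3.11, 0.446, -0.007]
ft_force: [-1.7, 0.5, 12.3]
gripper_width: 0.0134
```

```bash
python3 -c "
from h import *
go(.633,.0185,.072,3.7)
print(manip.get_obs()['moment'])
"
```

```text
clock 16.1 tcp [0.6339 0.019  0.051 ] yaw -16.32 tilt [ 4.4e-03 -6.0e-04 -1.0e+00] F [-1.71  0.45 12.27] w 0.0134
shift cm [-0.07  0.07 -2.1 ] turn -20.0
[ 0.00649057  0.50570868 -0.0419809 ]
```

Call:
apply_moves:
  motion: [0,0,0,5,0,0,0,10,0,0,0,15,0,0,0,20,0,0,0,25,0,0,0,30,0,0,0,35,0,0,0,40,0,0,0,40]

```text
clock: 17.23
ee_pos: [0.6334, 0.0196, 0.0509]
eef_rot: [-2.768, 1.482, -0.004]
ft_force: [-2.9, 2.2, 12.0]
gripper_width: 0.0134
```

```bash
python3 -c "
from h import *
go(.633,.0185,.072,3.7)
print(manip.get_obs()['moment'])
"
```

```text
clock 17.225 tcp [0.6334 0.0196 0.0509] yaw -56.33 tilt [ 3.2e-03  3.0e-04 -1.0e+00] F [-2.88  2.21 12.02] w 0.0134
shift cm [ 0.08  0.09 -2.11] turn -60.0
[ 0.32709156  0.80916829 -0.04842711]
```

Call:
apply_moves:
  motion: [0,0,0,5,0,0,0,10,0,0,0,15,0,0,0,20,0,0,0,24,0,0,0,28,0,0,0,31,0,0,0,31,0,0,0,31]

```text
clock: 18.35
ee_pos: [0.6334, 0.0196, 0.0509]
eef_rot: [-2.272, 2.166, -0.003]
ft_force: [-2.3, 2.2, 10.5]
gripper_width: 0.0136
```

```bash
python3 -c "
from h import *
go(.633,.0185,.072,-86.3)
print(manip.get_obs()['moment'])
c=eyes.capture('side')
cv2.imwrite('pics/s16.png',cv2.resize(c['color'][170:230,295:365,::-1],(700,600),interpolation=2))
"
```

```text
clock 18.35 tcp [0.6334 0.0196 0.0509] yaw -87.27 tilt [ 3.4e-03  3.0e-04 -1.0e+00] F [-2.3   2.23 10.45] w 0.0136
shift cm [ 0.11  0.04 -2.11] turn -1.0
[0.45545681 0.6992968  0.12117089]
```

View pics/s16.png

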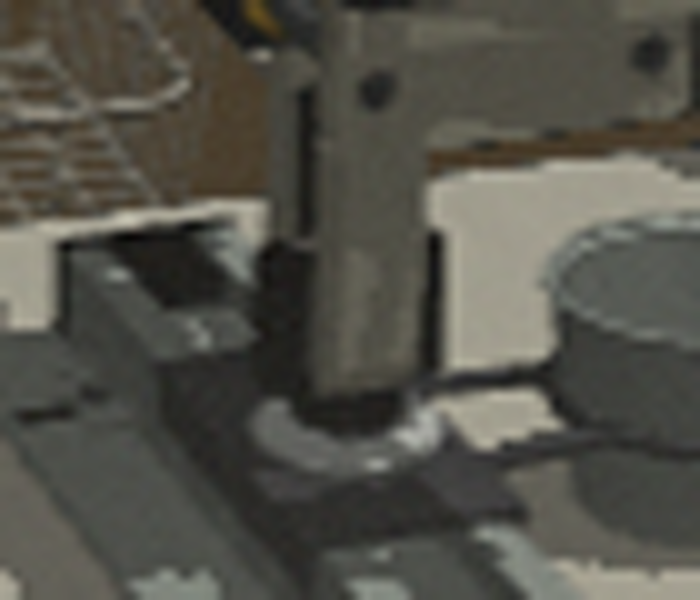

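Call:
apply_moves:
  motion: [0,0,-0.1,0,0,0,-0.2,0,0,0,-0.3,0,0,0,-0.4,0,0,0,-0.5,0,0,0,-0.6,0,0,0,-0.6,0,0,0,-0.6,0]

```text
clock: 19.4
ee_pos: [0.6334, 0.0196, 0.0559]
eef_rot: [-2.272, 2.166, -0.003]
ft_force: [-0.8, 1.6, 6.2]
gripper_width: 0.0135
```

```bash
python3 -c "
from h import *
go(.633,.0185,.057,-86.3)
print(manip.get_obs()['moment'])
"
```

```text
clock 19.4 tcp [0.6334 0.0196 0.0559] yaw -87.27 tilt [ 3.e-03  4.e-04 -1.e+00] F [-0.76  1.59  6.19] w 0.0135
shift cm [ 0.11  0.05 -0.11] turn -1.0
[0.30626969 0.28721501 0.0960477 ]
```

Call:
apply_moves:
  motion: [0,0,-0.05,0,0,0,-0.1,0,0,0,-0.15,0,0,0,-0.18,0,0,0,-0.18,0,0,0,-0.18,0]

```text
clock: 20.15
ee_pos: [0.6333, 0.0194, 0.057]
eef_rot: [-2.272, 2.167, -0.002]
ft_force: [2.5, 2.4, 5.0]
gripper_width: 0.0137
```

Call:
apply_moves:
  motion: [0,0,-0.04,0,0,0,-0.08,0,0,0,-0.08,0,0,0,-0.08,0]

```text
clock: 20.65
ee_pos: [0.6333, 0.0194, 0.057]
eef_rot: [-2.272, 2.167, -0.002]
ft_force: [4.0, 2.6, 2.0]
gripper_width: 0.0134
```

```bash
python3 -c "
from h import *
go(.633,.0185,.057,-86.3)
print(manip.get_obs()['moment'])
c=eyes.capture('side')
cv2.imwrite('pics/s17.png',cv2.resize(c['color'][170:230,295:365,::-1],(700,600),interpolation=2))
"
```

```text
clock 20.65 tcp [0.6333 0.0194 0.057 ] yaw -87.3 tilt [ 2.e-03  4.e-04 -1.e+00] F [4.01 2.6  1.98] w 0.0134
shift cm [0.08 0.03 0.  ] turn -1.0
[ 0.66540321 -0.71420516  0.10253094]
```

View pics/s17.png

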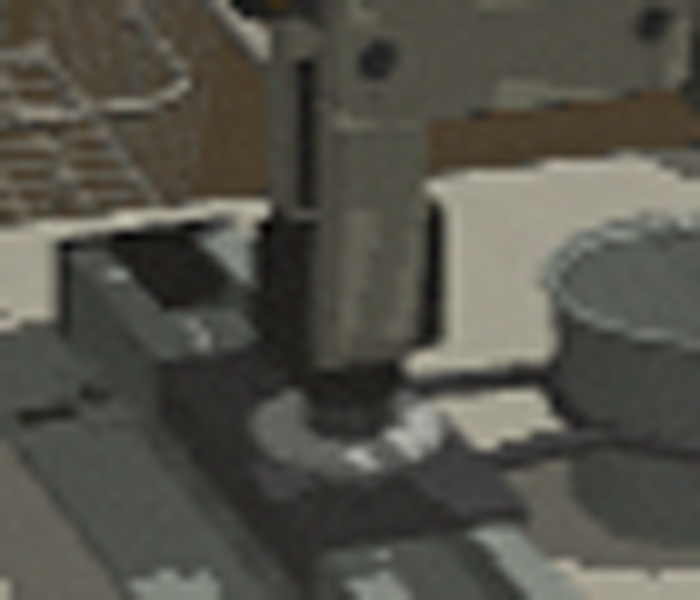

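Held at 57.0 mm while the command rose, so the lips have caught it at the expected height. Releasing.

Call:
apply_moves:
  motion: [0,0,-0.02,0,0,0,-0.02,0,0,0,-0.02,0,0,0,-0.02,0]
  hand: -0.3

```text
clock: 21.2
ee_pos: [0.6316, 0.019, 0.0568]
eef_rot: [2.273, -2.168, -0.002]
ft_force: [0.6, 1.2, 0.1]
gripper_width: 0.0319
```

Call:
apply_moves:
  motion: [0,0,0,0,0,0,-1,0,0,0,-3,0,0,0,-6,0,0,0,-10,0,0,0,-14,0,0,0,-14,0]

```text
clock: 22.08
ee_pos: [0.6346, 0.0189, 0.2024]
eef_rot: [-2.27, 2.165, -0.011]
ft_force: [-0.2, -0.4, 0.2]
gripper_width: 0.0322
```

```bash
python3 -c "
from h import *
go(.45,.25,.25,-40)
c=eyes.capture('side')
cv2.imwrite('pics/s18.png',cv2.resize(c['color'][170:230,295:365,::-1],(700,600),interpolation=2))
cv2.imwrite('pics/s18f.png',c['color'][:,:,::-1])
for t in ['clamp_grip','clamp_neck']:
  for r in finder.mark_of('side',t): print(t,round(r['p'],2),w(c,r['xyz']).round(4))
"
```

```text
clock 22.075 tcp [0.6346 0.0189 0.2024] yaw -87.28 tilt [ 0.0087 -0.0013 -1.    ] F [-0.19 -0.38  0.24] w 0.0322
shift cm [-23.95  17.3   -4.95] turn -47.3
clamp_grip 0.76 [0.6382 0.0215 0.0682]
clamp_grip 0.7 [ 0.4278 -0.0732  0.0374]
clamp_grip 0.69 [0.3594 0.0402 0.034 ]
clamp_neck 0.71 [ 4.322e-01 -6.860e-02 -2.000e-04]
clamp_neck 0.66 [0.3605 0.0427 0.0079]
clamp_neck 0.61 [0.633  0.0208 0.0306]
```

View pics/s18.png

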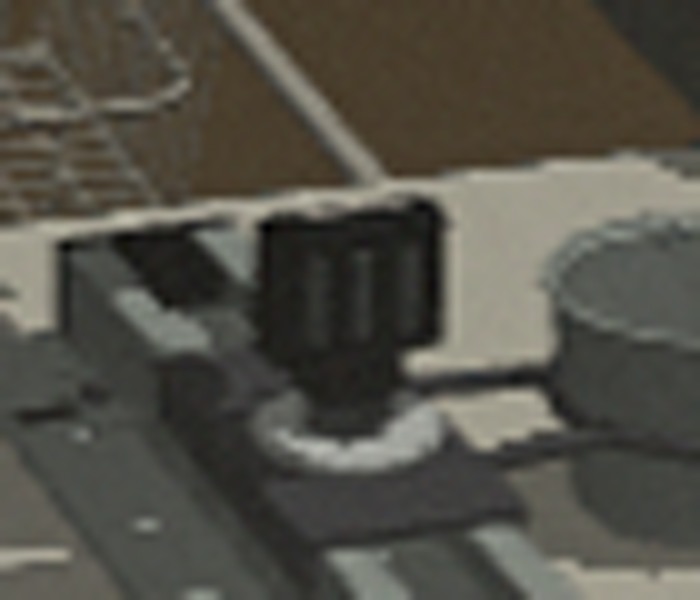

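View pics/s18f.png

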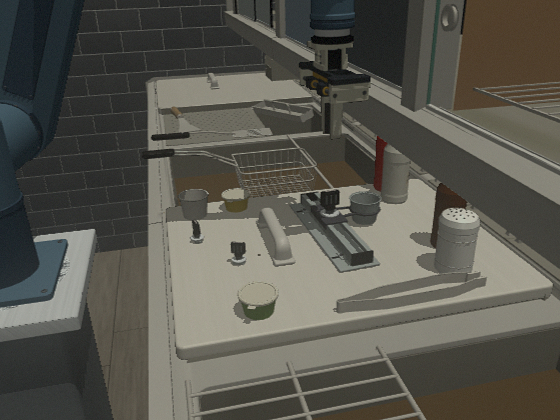

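Call:
apply_moves:
  motion: [0,17,-3,0,0,17,-3,0,0,17,-3,0,0,17,-3,0,-24,17,-3,-40,-24,17,-3,-40,-24,17,-3,-40,-24,17,-3,-40,-24,17,-3,-40,-24,17,-3,-40,-24,17,-3,-40]

```text
clock: 23.6
ee_pos: [0.4515, 0.2496, 0.2269]
eef_rot: [2.876, -1.263, -0.001]
ft_force: [0.2, 0.6, -0.3]
gripper_width: 0.0326
```

```bash
python3 -c "
from h import *
go(.45,.25,.25,-40)
c=eyes.capture('top')
cv2.imwrite('pics/t19.png',grid(ortho(c,.086,.57,.75,-.12,.12,3300),.75,.12,3300,.02)[:600])
for t in ['clamp_grip','clamp_neck']:
  for r in finder.mark_of('top',t): print(t,round(r['p'],2),w(c,r['xyz']).round(4))
"
```

```text
clock 23.6 tcp [0.4515 0.2496 0.2269] yaw -47.43 tilt [-8.e-04 -6.e-04 -1.e+00] F [ 0.17  0.62 -0.33] w 0.0326
shift cm [-0.13  0.08 -2.31] turn -7.4
clamp_grip 0.8 [0.6332 0.0153 0.0705]
clamp_grip 0.72 [ 0.6305 -0.0014 -0.0022]
clamp_grip 0.65 [0.3603 0.0396 0.0318]
clamp_grip 0.58 [ 0.4274 -0.069   0.039 ]
clamp_neck 0.59 [0.6343 0.0126 0.0375]
clamp_neck 0.55 [ 0.6277 -0.0012 -0.0016]
clamp_neck 0.53 [ 0.4289 -0.0719  0.0106]
clamp_neck 0.4 [0.3597 0.0349 0.0145]
clamp_neck 0.32 [0.6333 0.0152 0.0716]
```

View pics/t19.png

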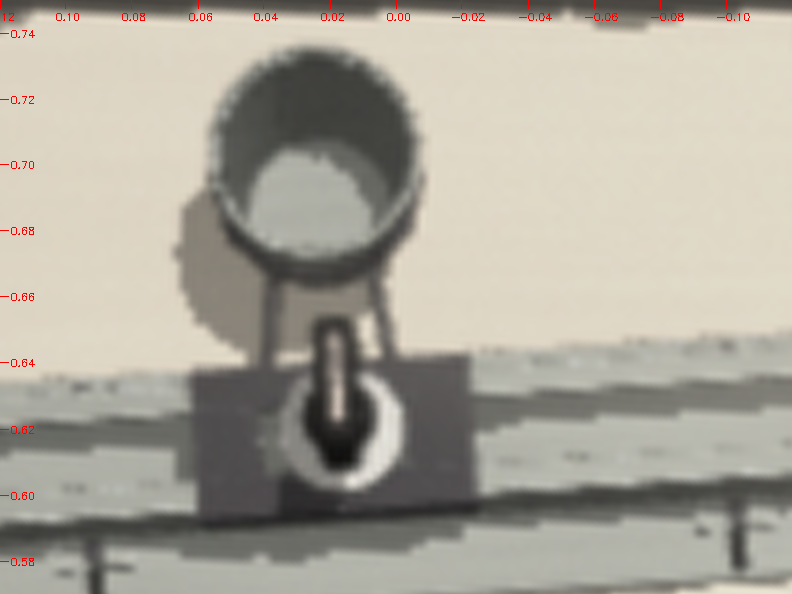

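The bar lies across the rail, at grip height 0.0705 m against 0.070 for caught. The washer is flat on the plate. Handing in.

```bash
python3 -c "
from h import *
print(manip.finish_job(), manip.get_obs()['clock'])
"
```

```text
the job is handed in; nothing more can be done
the job is handed in; nothing more can be done
```

The largest clamp knob is in the rail, turned a quarter turn clockwise, sprung up and caught. I handed the job in with the arm clear at about 24 s of the 72 s. There is no verdict yet.

- **Grip:** The first grip stalled at 21.5 mm with about 6 N upward on the tool. I opened again without lifting, shifted 2 mm sideways, raised the gripper 6 mm and closed on 13.9 mm. I did not establish what had stopped it.
- **Insertion and turn:** The head entered the opening at the first try with no resistance. Pressing down read at most 12.8 N on the tool at the checks. The turn came to about 91° with hardly any twisting force.
- **Catch:** On the way up, the tool stopped at 57.0 mm while I commanded it higher. That matches the caught height.
- **Final checks:**
  - The top camera put the grip at 0.0705 m (0.070 expected), and the side camera at 0.068 m, which is within its error.
  - The bar lies across the rail with the washer flat on the plate.
  - The tubs and the loose pot look undisturbed.

Sideways force on the tool was up to 4.8 N during pressing and turning, and about 4 N across the rail just before I let go.

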